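# Move shaken culture dishes to the imager

### The job

The shaking is finished: lift the shaker's sprung hold-down bar until it stays open by itself, then move every culture dish from the shaker to the imager's round table, one dish lying flat in a recess each, right way up. Turn the table until its engraved mark faces the steel pointer, swing the hold-down bar shut again over the empty shaker, and leave the other things on the bench where they are.

Things in the scene. Friction and masses are not known exactly. Their poses are not given: they have to be found in the camera images.
- shaker: Orbital shaker, cream, fixed, left or right of the imager; origin under its centre. Flat rubber-topped platform 250 (x) x 330 (y) mm, 83 mm above the bench; control panel at -x. Dishes stand in a row along its y, 56 mm apart, at about x = -45 mm, under the cross bar. The bar's hinge axis runs along its y at x = 75 mm, 107 mm above the bench, between posts at y = +-157 mm.
- hold_bar (a joint): Hold-down bar's angle (rad): 0 = on the dishes, -0.06 = shut on nothing, 1.95 = fully open; swings up and back to the shaker's +x. U of two 120 mm side arms and a 16 mm padded cross bar. Its damped over-centre spring pulls it shut below 1.1 rad (7 N at the tab to lift), and open and held beyond. Cross bar centre: hinge x - 120 cos q, z + 120 sin q (mm).
- bar_tab (a point): Centre of the bar's lifting tab: a black disc 28 mm in diameter, 12 mm thick along the shaker's y axis, so that it can be pinched from above at any bar angle; in the middle of the cross bar, 30 mm from its centre line on a 10 mm stem: straight above it when shut, behind it (to the shaker's +x) when open. Its axes turn with the bar.
- imager: Dish imager: low round cream housing 256 mm in diameter with a hand-turned aluminium sample table on top and a rear box (190 mm wide, 84 mm high, from x = 143 to 198 mm) that carries the pointer. Fixed to the bench. Origin: centre of its underside on the table's axis; +x points to the pointer.
- turntable (a joint): Sample table's angle (rad), anticlockwise positive; 0 or a whole turn = mark faces pointer. No stops, friction about 1 N at the rim, stays put. Disc 260 mm across; its raised rim is 11 mm thick, 119 to 130 mm from the axis, top 80 mm above the bench, 18 mm above the disc's floor, free 38 mm down outside: pinch it across, midway between recesses.
- mark (a point): The engraved black mark, 8 mm wide, across the top of the table's rim and down its outside: this point is in the middle of the rim's top face, 124.5 mm from the axis, in the same direction from the axis as recess0. It turns with the table.
- pointer (a point): The place on the rim's top face (124.5 mm from the axis, fixed to the imager) that the tip of the steel pointer wedge points at: the mark must come here. The wedge itself stands just outside the rim, 14 mm wide behind its tip, top 86 mm above the bench.
- recess0 (a point): Floor centre of recess 0 of the five equal recesses in the sample table, 75 mm from the axis, 72 degrees apart (numbered anticlockwise from the mark), floor 62 mm above the bench. A recess is a round black collar, 4 mm high and 3.5 mm thick, inner diameter 53 mm. It turns with the table.
- recess1 (a point): Floor centre of recess 1 of the five equal recesses in the sample table, 75 mm from the axis, 72 degrees apart (numbered anticlockwise from the mark), floor 62 mm above the bench. A recess is a round black collar, 4 mm high and 3.5 mm thick, inner diameter 53 mm. It turns with the table.
- recess2 (a point): Floor centre of recess 2 of the five equal recesses in the sample table, 75 mm from the axis, 72 degrees apart (numbered anticlockwise from the mark), floor 62 mm above the bench. A recess is a round black collar, 4 mm high and 3.5 mm thick, inner diameter 53 mm. It turns with the table.
- recess3 (a point): Floor centre of recess 3 of the five equal recesses in the sample table, 75 mm from the axis, 72 degrees apart (numbered anticlockwise from the mark), floor 62 mm above the bench. A recess is a round black collar, 4 mm high and 3.5 mm thick, inner diameter 53 mm. It turns with the table.
- recess4 (a point): Floor centre of recess 4 of the five equal recesses in the sample table, 75 mm from the axis, 72 degrees apart (numbered anticlockwise from the mark), floor 62 mm above the bench. A recess is a round black collar, 4 mm high and 3.5 mm thick, inner diameter 53 mm. It turns with the table.
- dish0: Closed culture dish, clear plastic with pink medium, 50 mm in diameter, 16 mm high, foot bevelled to 44 mm, about 45 g. Origin: centre of its underside, z up through the lid. All dishes are alike; three to five are present, absent ones have no reading.
- dish1: Closed culture dish, clear plastic with pink medium, 50 mm in diameter, 16 mm high, foot bevelled to 44 mm, about 45 g. Origin: centre of its underside, z up through the lid. All dishes are alike; three to five are present, absent ones have no reading.
- dish2: Closed culture dish, clear plastic with pink medium, 50 mm in diameter, 16 mm high, foot bevelled to 44 mm, about 45 g. Origin: centre of its underside, z up through the lid. All dishes are alike; three to five are present, absent ones have no reading.
- dish3: Closed culture dish, clear plastic with pink medium, 50 mm in diameter, 16 mm high, foot bevelled to 44 mm, about 45 g. Origin: centre of its underside, z up through the lid. All dishes are alike; three to five are present, absent ones have no reading.
- dish4: Closed culture dish, clear plastic with pink medium, 50 mm in diameter, 16 mm high, foot bevelled to 44 mm, about 45 g. Origin: centre of its underside, z up through the lid. All dishes are alike; three to five are present, absent ones have no reading.
- tube_rack: White rack of capped tubes, 80 x 150 x 92 mm, a bystander on the bench; origin under its centre. To be left alone.
- tip_box: Grey pipette-tip box with clear lid, 85 x 120 x 80 mm, a bystander; origin under its centre. To be left alone.
- reagent_bottle: Jar with blue cap, 66 mm in diameter, 130 mm high, a bystander; origin under its centre. To be left alone.
- marker_pen: Black marker pen, 125 x 13 x 13 mm, lying on the bench, a bystander; origin under its centre. To be left alone.
- big_dish: Closed 90 mm dish, 16 mm high, with pale yellow agar, a bystander on the bench; origin under its centre. To be left alone.
- counter: White hand counter, 75 x 50 x 24 mm, a bystander; origin under its centre. To be left alone.
- spray_bottle: White spray bottle, 74 mm in diameter, 190 mm high, a bystander; origin under its centre. To be left alone.
Not all that is in view belongs to the job. What is shaped like the dish3 but purple or turquoise is not meant. Leave any turquoise look-alike of the dish2 alone.

How it is judged:
On the way, in this order (a step that is already met when the one before it is completed fails the run):
1. the hold-down bar stands open by itself (beyond 1.5 rad) (value of joint hold_bar above 1.5 rad), for 0.3 s.
2. every dish lies flat, right way up, in a recess of the imager's table (((horizontal distance between dish0 and recess0 below 0.006 m and z of dish0 in the frame of recess0 below 0.003 m and angle between dish0's own z axis and vertical below 0.1 rad) or (horizontal distance between dish0 and recess1 below 0.006 m and z of dish0 in the frame of recess1 below 0.003 m and angle between dish0's own z axis and vertical below 0.1 rad) or (horizontal distance between dish0 and recess2 below 0.006 m and z of dish0 in the frame of recess2 below 0.003 m and angle between dish0's own z axis and vertical below 0.1 rad) or (horizontal distance between dish0 and recess3 below 0.006 m and z of dish0 in the frame of recess3 below 0.003 m and angle between dish0's own z axis and vertical below 0.1 rad) or (horizontal distance between dish0 and recess4 below 0.006 m and z of dish0 in the frame of recess4 below 0.003 m and angle between dish0's own z axis and vertical below 0.1 rad)) and ((horizontal distance between dish1 and recess0 below 0.006 m and z of dish1 in the frame of recess0 below 0.003 m and angle between dish1's own z axis and vertical below 0.1 rad) or (horizontal distance between dish1 and recess1 below 0.006 m and z of dish1 in the frame of recess1 below 0.003 m and angle between dish1's own z axis and vertical below 0.1 rad) or (horizontal distance between dish1 and recess2 below 0.006 m and z of dish1 in the frame of recess2 below 0.003 m and angle between dish1's own z axis and vertical below 0.1 rad) or (horizontal distance between dish1 and recess3 below 0.006 m and z of dish1 in the frame of recess3 below 0.003 m and angle between dish1's own z axis and vertical below 0.1 rad) or (horizontal distance between dish1 and recess4 below 0.006 m and z of dish1 in the frame of recess4 below 0.003 m and angle between dish1's own z axis and vertical below 0.1 rad)) and ((horizontal distance between dish2 and recess0 below 0.006 m and z of dish2 in the frame of recess0 below 0.003 m and angle between dish2's own z axis and vertical below 0.1 rad) or (horizontal distance between dish2 and recess1 below 0.006 m and z of dish2 in the frame of recess1 below 0.003 m and angle between dish2's own z axis and vertical below 0.1 rad) or (horizontal distance between dish2 and recess2 below 0.006 m and z of dish2 in the frame of recess2 below 0.003 m and angle between dish2's own z axis and vertical below 0.1 rad) or (horizontal distance between dish2 and recess3 below 0.006 m and z of dish2 in the frame of recess3 below 0.003 m and angle between dish2's own z axis and vertical below 0.1 rad) or (horizontal distance between dish2 and recess4 below 0.006 m and z of dish2 in the frame of recess4 below 0.003 m and angle between dish2's own z axis and vertical below 0.1 rad)) and ((horizontal distance between dish3 and recess0 below 0.006 m and z of dish3 in the frame of recess0 below 0.003 m and angle between dish3's own z axis and vertical below 0.1 rad) or (horizontal distance between dish3 and recess1 below 0.006 m and z of dish3 in the frame of recess1 below 0.003 m and angle between dish3's own z axis and vertical below 0.1 rad) or (horizontal distance between dish3 and recess2 below 0.006 m and z of dish3 in the frame of recess2 below 0.003 m and angle between dish3's own z axis and vertical below 0.1 rad) or (horizontal distance between dish3 and recess3 below 0.006 m and z of dish3 in the frame of recess3 below 0.003 m and angle between dish3's own z axis and vertical below 0.1 rad) or (horizontal distance between dish3 and recess4 below 0.006 m and z of dish3 in the frame of recess4 below 0.003 m and angle between dish3's own z axis and vertical below 0.1 rad)) and ((horizontal distance between dish4 and recess0 below 0.006 m and z of dish4 in the frame of recess0 below 0.003 m and angle between dish4's own z axis and vertical below 0.1 rad) or (horizontal distance between dish4 and recess1 below 0.006 m and z of dish4 in the frame of recess1 below 0.003 m and angle between dish4's own z axis and vertical below 0.1 rad) or (horizontal distance between dish4 and recess2 below 0.006 m and z of dish4 in the frame of recess2 below 0.003 m and angle between dish4's own z axis and vertical below 0.1 rad) or (horizontal distance between dish4 and recess3 below 0.006 m and z of dish4 in the frame of recess3 below 0.003 m and angle between dish4's own z axis and vertical below 0.1 rad) or (horizontal distance between dish4 and recess4 below 0.006 m and z of dish4 in the frame of recess4 below 0.003 m and angle between dish4's own z axis and vertical below 0.1 rad))), for 0.3 s.
At the end, for the whole second after the job is handed in: Every dish present lies in a recess of the imager's table (within 6 mm of its centre, foot within 3 mm of its floor, tilted less than 0.1 rad, right way up) and at rest; the mark is within 8 mm of the pointer's place on the rim; the hold-down bar is shut (below 0.1 rad) (all of step 2 and linear speed of each of dish0, dish1, dish2, dish3, dish4 below 0.02 m/s and horizontal distance between mark and pointer below 0.008 m and value of joint hold_bar below 0.1 rad); the robot touches nothing.
It fails at once if another thing on the bench is pushed away by more than 40 mm (distance of any of tube_rack, tip_box, reagent_bottle, marker_pen, big_dish, counter, spray_bottle from where it was at the start of the episode above 0.04 m).
It fails at once if another thing on the bench is knocked over (angle between any of tube_rack, tip_box, reagent_bottle, marker_pen, big_dish, counter, spray_bottle's own z axis and vertical above 0.5 rad).
Of dish0, dish1, dish2, dish3, dish4 only 3 to 5 are there at a start; the rules pass over those that are not, and their reading is None.
At some moment in a run one of dish0, dish1, dish2, dish3, dish4 may be knocked a few centimetres aside while the robot is not near it.
Once in a run the grip may slacken for a moment while it holds something.
It also fails if it takes over 210 s, if anything falls off the work surface, if the arm or the gripper's body presses on something with over 40 N, if the wrist force passes 120 N, or if a joint passes its speed limit or range.

### The arm

A 6-joint arm with a two-finger parallel gripper is mounted at the origin on the work surface. World frame = base frame: x ahead of the robot, y to its left, z up, the work surface at z = 0. Lengths are in m, angles in rad, forces in N, time in s.
With the tool pointing down it reaches from about 0.3 to 0.875 m from the base axis. Payload 6.4 kg.
Tool frame: the origin (TCP) lies between the finger pads; the fingertips stand ctrl.tip_extent ahead of it and the grasp point (between the pads) is the TCP (ctrl.tip_extent is the distance from the TCP to the fingertips, in m); z points along the fingers, y is the line along which they close (so a half turn about z gives the same grasp; the last joint's range is limited). The gripper opens to 85 mm and grips with 20 to 120 N. Pads are 22 mm wide; open, the fingers measure 114 mm over their backs; the gripper's body (76 mm by 85 mm) begins 54 mm behind the grasp point. The pads swing forward as they close: fully open they stand 13 mm farther back than shut.
Start: joints at [1.117, 0.181, 1.607, -0, 1.354, -0.206], TCP at [0.141, 0.557, 0.25] pointing down, gripper open.
Joint ranges: [-2.99, 2.99], [-0.89, 2.07], [0.3, 2.58], [-1.14, 4.28], [0, 2.63], [-3.12, 3.12]. Speed limits (rad/s): [2.57, 2.57, 3.01, 3.14, 3.14, 3.14].

### API

Orientations are given as a unit quaternion [w, x, y, z].
In Python, from bench import ctrl gives the robot as it stands.
- The arm moves only by the tool send_rows, never from a script. Its arguments are lists of equal length, an entry for each row: "dr": the turn, a rotation vector about the tool's x, y, z in units of 6 degrees (1.0 is 6 degrees), a list of three; "xyz": the shift along the tool's x, y, z in cm, a list of three; "jaw": the opening in per cent of the stroke, from 0 (shut) to 100 (fully open). In form: {"dr": [[wx, wy, wz], ...], "xyz": [[dx, dy, dz], ...], "jaw": [jaw, ...]}. A call has exactly 8 rows; each row is the pose to reach, as a shift and turn from the pose commanded when the call began, along the tool's axes at that moment; what a row does not reach only later rows make up. A row lasts 1/8 s, in which the tool goes at most 62.5 mm and 10.7 degrees, less where a joint would pass 70% of its speed; a pose out of reach is approached as far as the arm can. A call with a gripper value outside its range is refused whole. The fingers move at their own pace and stop on an object; the grip force is fixed at half the most. Time passes only in rows, so rows that repeat a pose let the fingers close, or fill a call up. It gives the time, the measured TCP pose, the force, the opening and the grip force at its end, in the units of the state.
- ctrl.get_obs(): the state, without advancing time (a new reading comes with each control period).
- ctrl.camera(name): name is "scene" or "top"; returns the picture (420x560x3 uint8, red, green, blue); there is no depth.
- ctrl.calibration(name): a dict with "camera_matrix" (3x3 intrinsics, pixels), "D" ([k1, k2, p1, p2, k3] as OpenCV has them; the pictures are not rectified), "world_from_camera" (4x4, takes a point from camera to world coordinates). Camera axes: x right, y up, looking along -z (the intrinsics and any distortion apply to the point x, -y, -z); pixel columns grow to the right and rows downward; lengths in m; the calibration is good to about 2 mm. A picture is of the moment at which its call begins. calibration takes no time and is no camera call.
- ctrl.hand_in(): hands the job in; it is judged then, once.
The state is a dict: "time_s": time; "q": joint angles; "dq": joint speeds; "joint_efforts": joint torques, N m; "eef_pos": TCP position; "eef_rot": TCP orientation; "wrist_force": force on the tool from outside, world axes, zero at the start; "torque": the same for the moment, N m; "opening": opening from 0.0 (shut) to 1.0 (fully open); "grasp_force": force on a finger pad.
Only numpy, scipy, OpenCV 4.12 (cv2) and the standard library are available. Lean on these libraries where they do the work, as an engineer would, in place of code of your own. Each camera call takes 0.05 s, during which the arm holds its last target. There are 200 camera calls.

## Working session

There is one attempt and no reset: what is moved stays moved. The work goes in short steps, Python scripts to look and compute and a tool call to move; the robot and the scene stay as the last step left them, time stands still between calls to the robot, and variables do not carry over. Pictures are saved under pics/ and viewed, at most 14 in all, crops included, and the job is handed in when it is done.

Besides the shell and the picture viewer there is one more tool, called after "Request:" as name(argument=value, ...) on one line, values as JSON. send_rows: Moves the arm, as the interface text tells. Its arguments: {"type":"object","properties":{"dr":{"type":"array","items":{"type":"array","items":{"type":"number"}}},"xyz":{"type":"array","items":{"type":"array","items":{"type":"number"}}},"jaw":{"type":"array","items":{"type":"number"}}},"required":["dr","xyz","jaw"]}

```bash
mkdir -p pics; ls; cat > h.py <<'E'
import numpy as np, cv2, sys
from bench import ctrl
from scipy.spatial.transform import Rotation as R
def snap(name,fn=None):
    im=np.ascontiguousarray(ctrl.camera(name)[:,:,::-1])
    if fn: cv2.imwrite('pics/'+fn,im)
    return im
def ray(name,uv):
    c=ctrl.calibration(name);K=np.array(c['camera_matrix']);D=np.array(c['D'],float);T=np.array(c['world_from_camera'])
    p=cv2.undistortPoints(np.array(uv,float).reshape(-1,1,2),K,D).reshape(-1,2)
    d=np.c_[p[:,0],-p[:,1],-np.ones(len(p))]@T[:3,:3].T
    return T[:3,3],d
def onz(name,uv,z):
    o,d=ray(name,uv); return o+d*((z-o[2])/d[:,2])[:,None]
def proj(name,P):
    c=ctrl.calibration(name);K=np.array(c['camera_matrix']);D=np.array(c['D'],float);T=np.array(c['world_from_camera'])
    q=(np.array(P,float).reshape(-1,3)-T[:3,3])@T[:3,:3]
    q=q*[1,-1,-1]
    return cv2.projectPoints(q,np.zeros(3),np.zeros(3),K,D)[0].reshape(-1,2)
E
python3 - <<'E'
from h import *
for n in('scene','top'):
    im=snap(n,n+'0.png'); c=ctrl.calibration(n); print(n,np.round(c['camera_matrix'],1).tolist(),np.round(c['D'],3),np.round(c['world_from_camera'],3).tolist())
o=ctrl.get_obs();print(o,ctrl.tip_extent)
E
```

```text
pics
scene [[447.3, 0.0, 276.1], [0.0, 447.3, 209.1], [0.0, 0.0, 1.0]] [-0.108  0.     0.     0.     0.   ] [[0.447, -0.561, 0.697, 1.476], [0.894, 0.267, -0.359, -0.527], [0.015, 0.784, 0.621, 0.982], [0.0, 0.0, 0.0, 1.0]]
top [[491.3, 0.0, 276.5], [0.0, 491.3, 210.6], [0.0, 0.0, 1.0]] [0.003 0.    0.    0.    0.   ] [[0.027, 0.988, -0.149, 0.315], [-0.999, 0.031, 0.019, 0.002], [0.024, 0.149, 0.989, 1.509], [0.0, 0.0, 0.0, 1.0]]
{'time_s': 0.1, 'q': array([ 1.11669216e+00,  1.81459155e-01,  1.60788895e+00, -6.33598647e-06,
        1.35381320e+00, -2.06300728e-01]), 'dq': array([-0.00086738, -0.00225419, -0.00145579, -0.00010289,  0.00019885,
        0.00141898]), 'joint_efforts': array([ 6.03352910e-04, -4.45870042e+01, -3.52238202e+01, -2.16188846e-04,
        4.08568099e-03,  7.28906275e-05]), 'eef_pos': array([0.14081168, 0.55701589, 0.2494877 ]), 'eef_rot': array([-2.51380193e-04,  1.23584232e-01,  9.92333776e-01, -7.42959026e-04]), 'wrist_force': array([ 0.8886559 , -0.05113387,  0.59925831]), 'torque': array([-0.00785771,  0.02636862,  0.04662059]), 'grasp_force': 0.0, 'opening': 0.9998306212176082} 0.019
```

View pics/scene0.png

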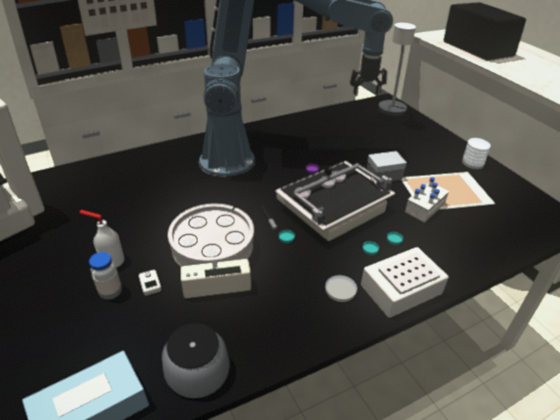

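View pics/top0.png

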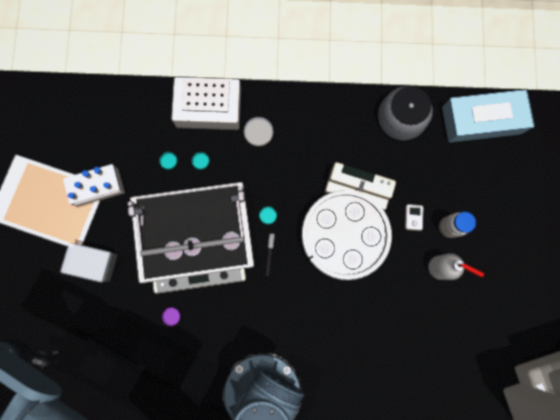

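The top view shows the shaker around (190,235) with its panel toward the robot. The imager is at (346,235), its box at (360,183), and a dark mark sits near (311,258). The shaker dishes look to be around (174,250) and (231,240), with the tab near (192,246). The turquoise discs at (168,160), (200,160) and (268,215) and the purple one at (171,316) are decoys. I'll enlarge both views to confirm.

```bash
python3 - <<'E'
from h import *
t=cv2.imread('pics/top0.png');s=cv2.imread('pics/scene0.png')
a=cv2.resize(t[175:300,120:260],None,fx=5,fy=4.6,interpolation=cv2.INTER_CUBIC)[:575,:]
b=cv2.resize(t[160:285,290:415],(500,500),interpolation=cv2.INTER_CUBIC)
c=cv2.resize(s[150:250,265:405],(700,500),interpolation=cv2.INTER_CUBIC)
cv2.imwrite('pics/c1.png',cv2.convertScaleAbs(cv2.resize(t[175:300,120:260],(560,500),interpolation=cv2.INTER_CUBIC),alpha=1.3))
cv2.imwrite('pics/c2.png',np.vstack([cv2.resize(b,(300,300)),]) if 0 else cv2.convertScaleAbs(np.hstack([cv2.resize(b,(380,380)),cv2.resize(c,(420,380))]),alpha=1.4))
E
```

```text
(no output)
```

View pics/c1.png

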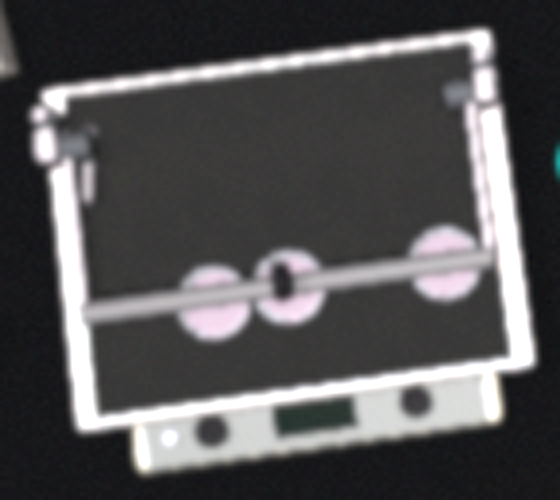

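View pics/c2.png

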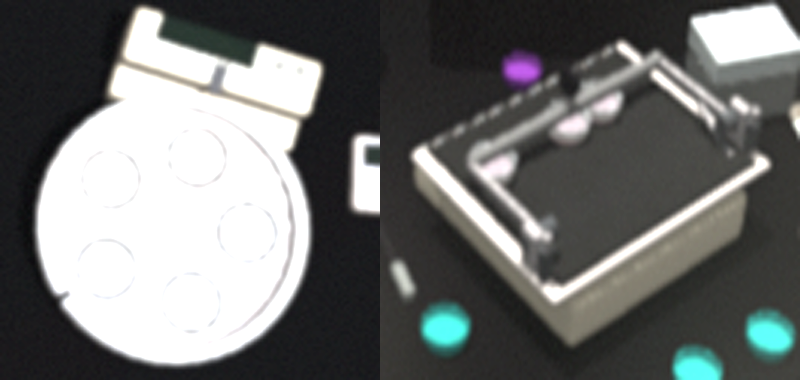

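The crops show exactly three pink dishes, at top pixels (173,251), (192,247) and (231,240), with the tab at (191,245). These fit the description: pink, on the shaker, under the bar. The turquoise and purple discs on the bench are not meant. The table mark is at (310,257) and the pointer wedge is near (361,186).

```bash
cat >> h.py <<'E'
def go(P,yaw=None,base=None):
    """print tool-frame shift (cm) and turn about tool z (units of 6deg) to reach world P with tool y at angle yaw (mod pi)"""
    o=ctrl.get_obs();q=o['eef_rot'];r=R.from_quat([q[1],q[2],q[3],q[0]])
    d=r.inv().apply(np.array(P)-o['eef_pos'])*100
    s=''
    if yaw is not None:
        y=r.as_matrix()[:,1];a=np.arctan2(y[1],y[0]);t=(yaw-a+np.pi/2)%np.pi-np.pi/2
        s=' dz_turn(units) %.2f (alt %.2f)'%(-np.degrees(t)/6,-np.degrees(t)/6+(30 if t>0 else -30))
    print('shift',np.round(d,2),s)
def st():
    o=ctrl.get_obs();q=o['eef_rot'];m=R.from_quat([q[1],q[2],q[3],q[0]]).as_matrix()
    print('t%.2f'%o['time_s'],'pos',np.round(o['eef_pos'],4),'toolx',np.round(m[:,0],3),'tooly',np.round(m[:,1],3),'q',np.round(o['q'],2),'F',np.round(o['wrist_force'],1),'open %.3f g %.1f'%(o['opening'],o['grasp_force']))
E
python3 - <<'E'
from h import *
c=np.array([[131.2,198.8],[242.5,183.8],[252.5,265.5],[141.2,282]])
P=onz('top',c,.083);print('corners',np.round(P[:,:2],4).tolist(),'mean',P.mean(0)[:2])
for i in range(4): 
    d=P[(i+1)%4]-P[i];print(np.linalg.norm(d),np.degrees(np.arctan2(d[1],d[0])))
D=onz('top',[[173.2,250.7],[192,246.8],[231.2,240.5]],.099);print('dish',np.round(D[:,:2],4).tolist());d=D[0]-D[2];print(np.linalg.norm(d),np.degrees(np.arctan2(d[1],d[0])))
T=onz('top',[[190.75,245]],.150);print('tab',T)
rc=np.array([[324.5,248.2],[352.5,259.3],[371.3,236.3],[354.8,211.6],[326.2,218.6]])
Q=onz('top',rc,.066)[:,:2];ce=Q.mean(0);print('rec',np.round(Q,4).tolist(),'c',ce,np.linalg.norm(Q-ce,axis=1),np.degrees(np.arctan2(*(Q-ce).T[::-1])))
m=onz('top',[[310.4,257]],.08)[0,:2]-ce;print('mark',np.linalg.norm(m),np.degrees(np.arctan2(m[1],m[0])))
m=onz('top',[[361,187]],.086)[0,:2]-ce;print('ptr',np.linalg.norm(m),np.degrees(np.arctan2(m[1],m[0])))
# rear box edges for imager yaw
t=cv2.imread('pics/top0.png');g=cv2.cvtColor(t,cv2.COLOR_BGR2HSV)
m=cv2.inRange(g,(0,0,90),(179,110,255));n,l,s,cc=cv2.connectedComponentsWithStats(m)
k=l[235,346];ys,xs=np.where(l==k);w=onz('top',np.c_[xs,ys],.08)
# outline: disc centre by circle fit on left side pts
cn,_=cv2.findContours((l==k).astype(np.uint8),0,1);W=onz('top',max(cn,key=len).reshape(-1,2),.08)[:,:2]
r=np.linalg.norm(W-ce,axis=1);a=np.degrees(np.arctan2(*(W-ce).T[::-1]))
s=(a>60)|(a<-80);A=np.c_[2*W[s],np.ones(s.sum())];x=np.linalg.lstsq(A,(W[s]**2).sum(1),rcond=None)[0];print('disc',x[:2],np.sqrt(x[2]+x[0]**2+x[1]**2))
E
```

```text
corners [[0.5525, 0.4002], [0.6077, 0.0769], [0.3685, 0.0391], [0.3128, 0.3547]] mean [0.46039491 0.21773838]
0.3279865181824243 -80.3056875449244
0.24218277459865775 -171.0110861491916
0.32054899288187483 100.01578308442853
0.24400370472050217 10.741882855862572
dish [[0.4035, 0.2661], [0.4162, 0.2133], [0.4375, 0.1022]]
0.16741158055018948 101.71997925909562
tab [[0.41741573 0.20936926 0.15      ]]
rec [[0.4258, -0.1705], [0.3956, -0.2533], [0.4651, -0.3089], [0.5376, -0.2596], [0.5139, -0.1744]] c [ 0.46758118 -0.23334914] [0.07549966 0.07471179 0.0756099  0.07474118 0.07495096] [ 123.60482321 -164.48644908  -91.89176016  -20.57831731   51.84906683]
mark 0.12623561035893657 123.47410595220632
ptr 0.14697883739040885 -16.124114307532274
disc [ 0.46817212 -0.23297048] 0.13164173885521305
```

Fits are consistent: shaker centre is about (0.460, 0.218) with yaw about 10.3°, and imager centre is about (0.468, −0.233). First I'll go above the tab.

Request:
send_rows(dr=[[0,0,-1],[0,0,-2],[0,0,-3],[0,0,-4.1],[0,0,-4.1],[0,0,-4.1],[0,0,-4.1],[0,0,-4.1]], xyz=[[-4.4,-3.4,0],[-8.8,-6.7,0],[-13.2,-10.1,0],[-17.6,-13.5,0],[-22,-16.8,0],[-26.4,-20.2,0],[-30.8,-23.5,0],[-35.2,-26.9,0]], jaw=[50,50,50,50,50,50,50,50])

```text
time_s: 1.1
eef_pos: [0.417, 0.2088, 0.2501]
eef_rot: [-0.0, -0.091, 0.996, 0.0]
wrist_force: [0.5, 0.8, 0.6]
opening: 0.499
grasp_force: 0.0
```

```bash
python3 - <<'E'
from h import *
st(); go([.4168,.2095,.142],np.radians(100.3))
E
```

```text
t1.10 pos [0.417  0.2088 0.2501] toolx [-0.984 -0.181  0.   ] tooly [-0.181  0.984  0.   ] q [ 0.21 -0.07  1.87  0.    1.34 -1.54] F [0.5 0.8 0.6] open 0.499 g 0.0
shift [ 0.    0.08 10.81]  dz_turn(units) 0.02 (alt -29.98)
```

Request:
send_rows(dr=[[0,0,0],[0,0,0],[0,0,0],[0,0,0],[0,0,0],[0,0,0],[0,0,0],[0,0,0]], xyz=[[0,0.05,3],[0,0.1,6],[0,0.1,9],[0,0.1,10.7],[0,0.1,10.7],[0,0.1,10.7],[0,0.1,10.7],[0,0.1,10.7]], jaw=[50,50,50,50,50,0,0,0])

```text
time_s: 2.1
eef_pos: [0.4166, 0.2126, 0.1445]
eef_rot: [0.001, -0.09, 0.996, 0.001]
wrist_force: [-0.7, 6.2, 0.9]
opening: 0.125
grasp_force: 58.9
```

```bash
python3 - <<'E'
from h import *
st()
f=lambda q:np.array([75-120*np.cos(q)+30*np.sin(q),107+120*np.sin(q)+30*np.cos(q)])
for q in np.linspace(0,1.8,13): print(round(q,3),np.round((f(q)-f(0))/10*[-1,-1],2))
E
```

```text
t2.10 pos [0.4166 0.2126 0.1445] toolx [-0.984 -0.18  -0.002] tooly [-0.18   0.984  0.002] q [ 0.22  0.07  1.97  0.    1.11 -1.54] F [-0.7  6.2  0.9] open 0.125 g 58.9
0.0 [-0. -0.]
0.15 [-0.58 -1.76]
0.3 [-1.42 -3.41]
0.45 [-2.5  -4.92]
0.6 [-3.79 -6.25]
0.75 [-5.26 -7.37]
0.9 [-6.89 -8.26]
1.05 [-8.63 -8.9 ]
1.2 [-10.45  -9.27]
1.35 [-12.3   -9.37]
1.5 [-14.14  -9.18]
1.65 [-15.94  -8.73]
1.8 [-17.65  -8.  ]
```

Request:
send_rows(dr=[[0,0,0],[0,0,0],[0,0,0],[0,0,0],[0,0,0],[0,0,0],[0,0,0],[0,0,0]], xyz=[[-0.58,0.3,-1.76],[-1.42,0.3,-3.41],[-2.5,0.3,-4.92],[-3.79,0.3,-6.25],[-5.26,0.3,-7.37],[-6.89,0.3,-8.26],[-8.63,0.3,-8.9],[-10.45,0.3,-9.27]], jaw=[0,0,0,0,0,0,0,0])

```text
time_s: 3.1
eef_pos: [0.5171, 0.2303, 0.2355]
eef_rot: [-0.003, -0.09, 0.996, -0.003]
wrist_force: [-3.9, -12.5, -2.7]
opening: 0.116
grasp_force: 58.4
```

Request:
send_rows(dr=[[0,0,0],[0,0,0],[0,0,0],[0,0,0],[0,0,0],[0,0,0],[0,0,0],[0,0,0]], xyz=[[-0.95,0,-0.08],[-1.85,0,-0.1],[-2.8,0,-0.05],[-3.7,0,0.1],[-4.6,0,0.3],[-5.5,0,0.55],[-5.5,0,0.55],[-5.5,0,0.55]], jaw=[0,0,0,0,0,0,0,0])

```text
time_s: 4.1
eef_pos: [0.574, 0.2402, 0.2319]
eef_rot: [0.001, -0.09, 0.996, -0.002]
wrist_force: [2.3, -10.6, 1.2]
opening: 0.115
grasp_force: 58.4
```

```bash
python3 - <<'E'
from h import *
st(); im=snap('scene'); cv2.imwrite('pics/s1.png',cv2.resize(im[90:260,230:430],(700,595),interpolation=cv2.INTER_CUBIC))
E
```

```text
t4.10 pos [0.574  0.2402 0.2319] toolx [-0.984 -0.179 -0.002] tooly [-0.179  0.984 -0.005] q [ 0.21  0.3   1.5  -0.01  1.34 -1.54] F [  2.3 -10.6   1.2] open 0.115 g 58.4
```

View pics/s1.png

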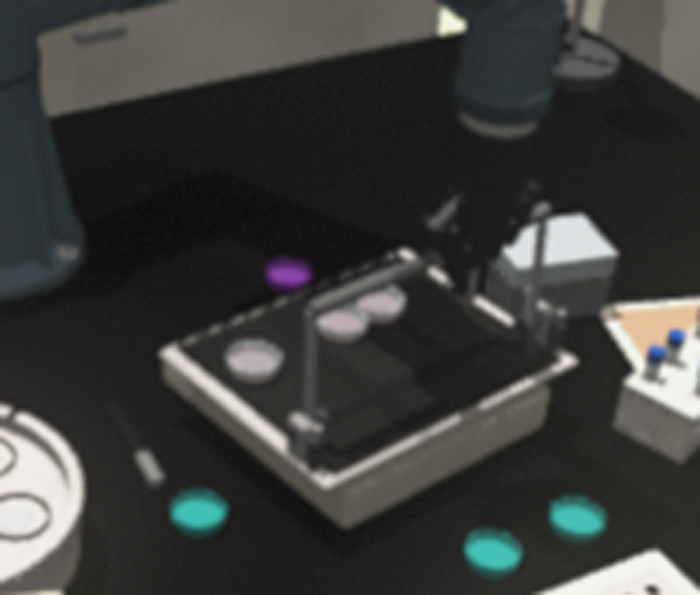

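The bar is upright and the three dishes are still in their row. I'll release it, rise, then back away so I can measure.

Request:
send_rows(dr=[[0,0,0],[0,0,0],[0,0,0],[0,0,0],[0,0,0],[0,0,0],[0,0,0],[0,0,0]], xyz=[[0,0,0],[0,0,0],[0,0,0],[0,0,-2],[0,0,-4],[0,0,-6],[0,0,-8],[0,0,-8]], jaw=[45,45,45,45,45,45,45,45])

```text
time_s: 5.15
eef_pos: [0.5734, 0.2434, 0.3134]
eef_rot: [0.002, -0.091, 0.996, 0.0]
wrist_force: [0.1, -0.9, 0.1]
opening: 0.451
grasp_force: 0.0
```

Request:
send_rows(dr=[[0,0,0],[0,0,0],[0,0,0],[0,0,0],[0,0,0],[0,0,0],[0,0,0],[0,0,0]], xyz=[[6,-2,0],[10,-6,0],[14,-11,0],[18,-16,0],[22,-20,0],[25,-23,0],[25,-23,0],[25,-23,0]], jaw=[45,45,45,45,45,45,45,45])

```text
time_s: 6.15
eef_pos: [0.3682, -0.0281, 0.3103]
eef_rot: [0.0, -0.09, 0.996, 0.0]
wrist_force: [-0.2, 0.4, 0.5]
opening: 0.449
grasp_force: 0.0
```

```bash
cat >> h.py <<'E'
def dishes(z=.099,fn=None):
    im=snap('top',fn);h=cv2.cvtColor(im,cv2.COLOR_BGR2HSV)
    m=cv2.inRange(h,(140,12,60),(179,120,255));m[:, 420:]=0;m[:140]=0;m[300:]=0
    m=cv2.morphologyEx(m,cv2.MORPH_OPEN,np.ones((3,3)))
    n,l,s,c=cv2.connectedComponentsWithStats(m)
    return im,[(np.round(c[i],1).tolist(),int(s[i,4]),np.round(onz('top',[c[i]],z)[0,:2],4).tolist()) for i in range(1,n) if s[i,4]>40]
E
python3 - <<'E'
from h import *
st(); im,d=dishes(fn='top2.png'); print(*d,sep='\n')
a=cv2.resize(im[165:300,120:420],(800,360),interpolation=cv2.INTER_CUBIC)
cv2.imwrite('pics/c3.png',a)
E
```

```text
t6.15 pos [ 0.3682 -0.0281  0.3103] toolx [-0.984 -0.18  -0.   ] tooly [-0.18   0.984  0.001] q [-0.4  -0.37  1.99  0.    1.52 -2.15] F [-0.2  0.4  0.5] open 0.449 g 0.0
([230.9, 240.9], 218, [0.4363, 0.103])
([192.5, 246.5], 228, [0.417, 0.212])
([173.7, 250.5], 224, [0.404, 0.2648])
```

View pics/c3.png

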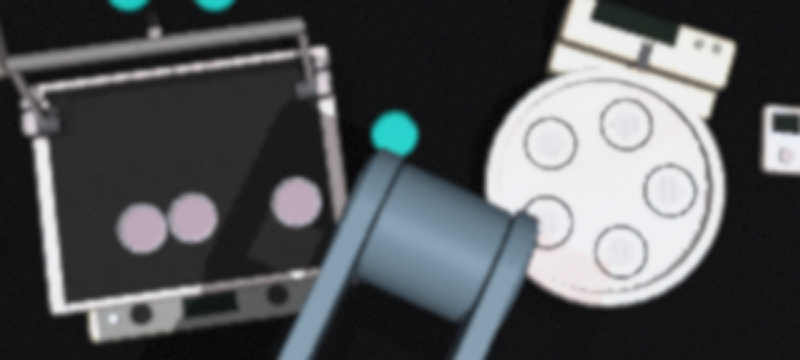

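The bar is fully open and all three dishes are clear, at top pixels (174,250), (192,246) and (231,241). Next I'll turn the empty table by about −139.5°, pinching the rim at −128° so the path stays away from the pointer.

Request:
send_rows(dr=[[0,0,1.1],[0,0,2.2],[0,0,3.3],[0,0,4.4],[0,0,5.5],[0,0,6.6],[0,0,7.7],[0,0,8.1]], xyz=[[0.4,-3.8,0],[0.8,-7.6,2],[1.2,-11.4,4],[1.6,-15.2,6],[2,-19,8],[2.4,-22.8,10],[2.8,-26.6,11],[3.2,-30.2,12]], jaw=[45,45,45,45,45,45,45,45])

```text
time_s: 7.2
eef_pos: [0.3924, -0.3312, 0.1892]
eef_rot: [-0.0, 0.327, 0.945, 0.001]
wrist_force: [0.7, -0.7, -0.4]
opening: 0.447
grasp_force: 0.0
```

```bash
python3 - <<'E'
from h import *
st(); C=np.array([.468,-.2332]);a=np.radians(-128.2)
go([*(C+.1245*np.array([np.cos(a),np.sin(a)])),.087],a)
# arc in tool frame (tool y = outward/inward radial): from pinch pose, table turns by -phi
q=ctrl.get_obs()['eef_rot'];M=R.from_quat([q[1],q[2],q[3],q[0]]).as_matrix();print(np.degrees(np.arctan2(M[1,1],M[0,1])))
for p in np.arange(10,71,10.):
    b=a-np.radians(p);d=.1245*np.array([np.cos(b)-np.cos(a),np.sin(b)-np.sin(a),0]);
    y=-np.array([np.cos(a),np.sin(a),0]);x=np.cross(y,[0,0,-1]);print(p,'dz',round(p/6,2),'xyz',np.round([d@x*100,d@y*100],2))
E
```

```text
t7.20 pos [ 0.3924 -0.3312  0.1892] toolx [-0.786  0.618  0.001] tooly [0.618 0.786 0.001] q [-0.93  0.11  1.82  0.    1.22 -1.84] F [ 0.7 -0.7 -0.4] open 0.447 g 0.0
shift [ 0.11 -0.08 10.22]  dz_turn(units) 0.00 (alt -30.00)
51.81208339556692
10.0 dz 1.67 xyz [2.16 0.19]
20.0 dz 3.33 xyz [4.26 0.75]
30.0 dz 5.0 xyz [6.22 1.67]
40.0 dz 6.67 xyz [8.   2.91]
50.0 dz 8.33 xyz [9.54 4.45]
60.0 dz 10.0 xyz [10.78  6.23]
70.0 dz 11.67 xyz [11.7   8.19]
```

Request:
send_rows(dr=[[0,0,0],[0,0,0],[0,0,0],[0,0,0],[0,0,0],[0,0,0],[0,0,0],[0,0,0]], xyz=[[0.1,-0.1,3],[0.1,-0.1,6],[0.1,-0.1,8.5],[0.1,-0.1,10.2],[0.1,-0.1,10.2],[0.1,-0.1,10.2],[0.1,-0.1,10.2],[0.1,-0.1,10.2]], jaw=[45,45,45,45,45,0,0,0])

```text
time_s: 8.2
eef_pos: [0.3913, -0.3312, 0.0898]
eef_rot: [0.002, 0.328, 0.945, 0.0]
wrist_force: [5.9, 3.1, -0.4]
opening: 0.104
grasp_force: 58.4
```

Request:
send_rows(dr=[[0,0,1.67],[0,0,3.33],[0,0,5],[0,0,6.67],[0,0,8.33],[0,0,10],[0,0,11.67],[0,0,11.67]], xyz=[[2.16,0.19,0],[4.26,0.75,0],[6.22,1.67,0],[8,2.91,0],[9.54,4.45,0],[10.78,6.23,0],[11.7,8.19,0],[11.7,8.19,0]], jaw=[0,0,0,0,0,0,0,0])

```text
time_s: 9.2
eef_pos: [0.3505, -0.1949, 0.0898]
eef_rot: [0.003, 0.811, 0.586, 0.001]
wrist_force: [4.9, -3.2, -7.4]
opening: 0.101
grasp_force: 61.8
```

```bash
python3 - <<'E'
from h import *
st(); p=ctrl.get_obs()['eef_pos'][:2]-[.468,-.2332];print(np.linalg.norm(p),np.degrees(np.arctan2(p[1],p[0])))
E
```

```text
t9.20 pos [ 0.3505 -0.1949  0.0898] toolx [ 0.314  0.949 -0.002] tooly [ 0.949 -0.314  0.006] q [-0.81  0.01  2.16  0.    0.96 -0.49] F [ 4.9 -3.2 -7.4] open 0.101 g 61.8
0.12359103587001542 161.95864443515887
```

Request:
send_rows(dr=[[0,0,1.67],[0,0,3.33],[0,0,5],[0,0,6.67],[0,0,8.33],[0,0,10],[0,0,11.6],[0,0,11.6]], xyz=[[2.16,0.19,0],[4.26,0.75,0],[6.22,1.67,0],[8,2.91,0],[9.54,4.45,0],[10.78,6.23,0],[11.68,8.1,0],[11.68,8.1,0]], jaw=[0,0,0,0,0,0,0,0])

```text
time_s: 10.2
eef_pos: [0.4634, -0.1091, 0.0897]
eef_rot: [0.0, 1.0, 0.02, 0.001]
wrist_force: [-1.1, 1.5, 7.4]
opening: 0.105
grasp_force: 63.5
```

Request:
send_rows(dr=[[0,0,0],[0,0,0],[0,0,0],[0,0,0],[0,0,0],[0,0,0],[0,0,0],[0,0,0]], xyz=[[0,0,0],[0,0,0],[0,0,0],[0,0,-3],[0,0,-6],[0,0,-9],[0,-3,-12],[0,-6,-12]], jaw=[45,45,45,45,60,70,75,75])

```text
time_s: 11.2
eef_pos: [0.461, -0.0492, 0.2112]
eef_rot: [0.001, 1.0, 0.019, 0.003]
wrist_force: [0.3, -0.3, -0.7]
opening: 0.748
grasp_force: 0.0
```

```bash
python3 - <<'E'
from h import *
st(); im,d=dishes(fn='top3.png'); print(*d,sep='\n')
a=cv2.resize(im[155:285,290:420],(600,600),interpolation=cv2.INTER_CUBIC)
cv2.imwrite('pics/c4.png',a)
E
```

```text
t11.20 pos [ 0.461  -0.0492  0.2112] toolx [0.999 0.037 0.005] tooly [ 0.037 -0.999  0.002] q [-0.36 -0.04  1.92  0.    1.25  1.17] F [ 0.3 -0.3 -0.7] open 0.748 g 0.0
([230.9, 240.8], 215, [0.4366, 0.103])
([192.4, 246.6], 223, [0.4168, 0.2123])
([173.8, 250.7], 230, [0.4035, 0.2645])
```

View pics/c4.png

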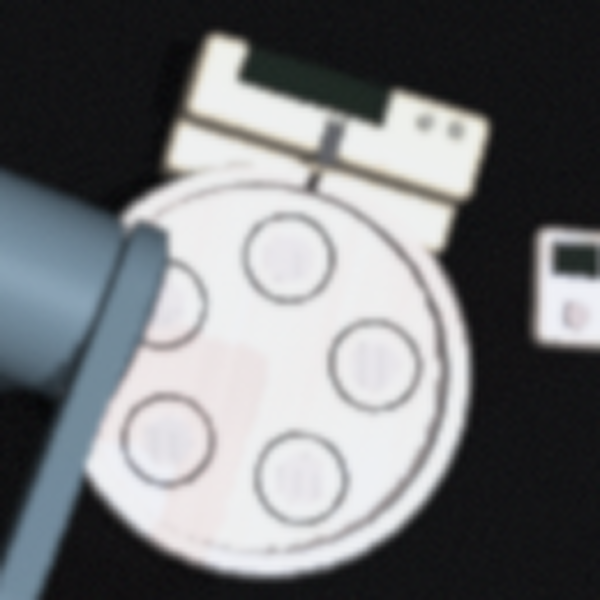

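The mark at crop (313,180) now sits opposite the wedge. I'll compute the alignment and recess positions exactly, and the move to the first dish.

```bash
python3 - <<'E'
from h import *
f=lambda p:np.array(p)/600*130+[290,155]
rc=f([[290,258],[373,365],[302,478],[168,440],[162,305]])
Q=onz('top',rc,.065)[:,:2];C=Q.mean(0);print(C,np.degrees(np.arctan2(*(Q-C).T[::-1])),np.linalg.norm(Q-C,axis=1))
a=np.unwrap(np.arctan2(*(Q-C).T[::-1])-np.radians([0,-72,-144,-216,-288]));th=np.mean(a);print('recess0 dir',np.degrees(th))
for n,uv,z in(('mark',(313,181),.08),('wedge',(335,125),.086),('wedge2',(327,152),.086)):
    m=onz('top',[f(uv)],z)[0,:2]-C;print(n,np.linalg.norm(m),np.degrees(np.arctan2(m[1],m[0])))
bx=onz('top',f([[210,35],[490,122],[470,195],[185,115]]),.084)[:,:2]-C
for i,j in((1,0),(2,3)):
    d=bx[j]-bx[i];print('box yaw',np.degrees(np.arctan2(d[1],d[0]))-90)
for k in range(5): b=th+k*np.radians(72);print('R',k,np.round(C+.075*np.array([np.cos(b),np.sin(b)]),4),round(np.degrees(b),1))
go([.4173,.2118,.2],np.radians(10.5))
E
```

```text
[ 0.4671316  -0.23427748] [ -15.14613     -86.40436419 -158.02289809  129.24215944   57.98711942] [0.07511595 0.07357163 0.07449996 0.07489319 0.07421681]
recess0 dir -14.46882268368245
mark 0.12481062356806119 -14.668257058126434
wedge 0.16289234114129805 -15.88443020604053
wedge2 0.14431064818187614 -15.864450774757081
box yaw -15.857110160893768
box yaw -14.182913494647153
R 0 [ 0.5398 -0.253 ] -14.5
R 1 [ 0.5074 -0.171 ] 57.5
R 2 [ 0.4194 -0.1764] 129.5
R 3 [ 0.3974 -0.2618] 201.5
R 4 [ 0.4718 -0.3091] 273.5
shift [ -3.22 -25.91   1.  ]  dz_turn(units) 13.62 (alt -16.38)
```

Request:
send_rows(dr=[[0,0,-1.75],[0,0,-3.5],[0,0,-5.25],[0,0,-7],[0,0,-8.75],[0,0,-10.5],[0,0,-12.25],[0,0,-14]], xyz=[[-0.4,-3.4,0],[-0.8,-6.8,0],[-1.2,-10.2,0],[-1.6,-13.6,0],[-2,-17,0],[-2.4,-20.4,0],[-2.8,-23.8,0],[-3.2,-25.9,0]], jaw=[78,78,78,78,78,78,78,78])

```text
time_s: 12.25
eef_pos: [0.4172, 0.2096, 0.2082]
eef_rot: [-0.0, 0.728, 0.686, -0.0]
wrist_force: [0.1, -0.4, 0.8]
opening: 0.784
grasp_force: 0.0
```

```bash
python3 - <<'E'
from h import *
st();go([.4173,.2118,.104])
E
```

```text
t12.25 pos [0.4172 0.2096 0.2082] toolx [ 0.059  0.998 -0.   ] tooly [ 0.998 -0.059 -0.   ] q [ 0.21 -0.02  1.91  0.    1.25  0.27] F [ 0.1 -0.4  0.8] open 0.784 g 0.0
shift [ 0.22 -0.   10.42]
```

Request:
send_rows(dr=[[0,0,0],[0,0,0],[0,0,0],[0,0,0],[0,0,0],[0,0,0],[0,0,0],[0,0,0]], xyz=[[0.2,0,3],[0.2,0,6],[0.2,0,8.5],[0.2,0,10],[0.2,0,10.4],[0.2,0,10.4],[0.2,0,10.4],[0.2,0,10.4]], jaw=[78,78,78,78,78,78,30,30])

```text
time_s: 13.25
eef_pos: [0.419, 0.2108, 0.106]
eef_rot: [0.001, 0.73, 0.683, 0.001]
wrist_force: [-0.7, 0.4, 4.8]
opening: 0.544
grasp_force: 61.7
```

```bash
python3 - <<'E'
from h import *
st();im,d=dishes();print(*d,sep='\n')
E
```

```text
t13.25 pos [0.419  0.2108 0.106 ] toolx [0.066 0.998 0.001] tooly [ 0.998 -0.066  0.003] q [ 0.21  0.14  1.98 -0.    1.02  0.28] F [-0.7  0.4  4.8] open 0.544 g 61.7
([230.8, 240.8], 213, [0.4366, 0.1033])
```

Request:
send_rows(dr=[[0,0,0],[0,0,0],[0,0,0],[0,0,0],[0,0,0],[0,0,0],[0,0,0],[0,0,0]], xyz=[[0,0,-2],[0,0,-5],[-2,0,-8],[-6,0,-9],[-11,0,-9],[-16,0,-9],[-20,0,-9],[-22,0,-9]], jaw=[30,30,30,30,30,30,30,30])

```text
time_s: 14.3
eef_pos: [0.4033, -0.0108, 0.1953]
eef_rot: [0.001, 0.731, 0.682, 0.0]
wrist_force: [0.3, 0.5, -0.5]
opening: 0.548
grasp_force: 61.8
```

```bash
python3 - <<'E'
from h import *
st();go([.4194,-.1764,.15],np.radians(-4))
E
```

```text
t14.30 pos [ 0.4033 -0.0108  0.1953] toolx [ 0.069  0.998 -0.001] tooly [ 0.998 -0.069  0.002] q [-0.32 -0.17  2.07 -0.    1.23 -0.25] F [ 0.3  0.5 -0.5] open 0.548 g 61.8
shift [-16.41   2.73   4.54]  dz_turn(units) 0.01 (alt -29.99)
```

Request:
send_rows(dr=[[0,0,0],[0,0,0],[0,0,0],[0,0,0],[0,0,0],[0,0,0],[0,0,0],[0,0,0]], xyz=[[-4,0.7,0],[-8,1.4,1],[-12,2,2],[-15,2.5,3],[-16.4,2.7,4],[-16.4,2.7,5],[-16.4,2.7,6],[-16.4,2.7,6]], jaw=[30,30,30,30,30,30,30,30])

```text
time_s: 15.3
eef_pos: [0.4187, -0.1728, 0.1335]
eef_rot: [-0.001, 0.73, 0.684, -0.0]
wrist_force: [-0.4, -0.4, -0.9]
opening: 0.549
grasp_force: 61.8
```

```bash
python3 - <<'E'
from h import *
st();go([.4194,-.1764,.0855],np.radians(-4)); im=snap('scene'); cv2.imwrite('pics/s2.png',cv2.resize(im[140:280,130:330],(800,560),interpolation=cv2.INTER_CUBIC))
E
```

```text
t15.30 pos [ 0.4187 -0.1728  0.1335] toolx [0.065 0.998 0.001] tooly [ 0.998 -0.065 -0.002] q [-0.65  0.06  2.01  0.    1.08 -0.59] F [-0.4 -0.4 -0.9] open 0.549 g 61.8
shift [-0.36  0.11  4.8 ]  dz_turn(units) 0.04 (alt -29.96)
```

View pics/s2.png

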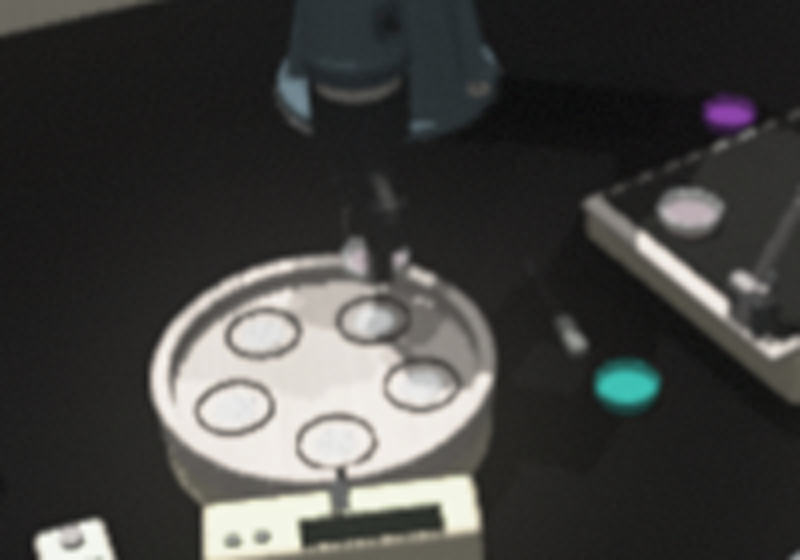

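The dish hangs in the gripper over recess 2 (crop (373,320)). I'll cross-check the recess positions from this scene view.

```bash
python3 - <<'E'
from h import *
uv=np.array([[337,441],[422,384],[373,320],[263,333],[235,407]])/4+[130,140]
Q=onz('scene',uv,.065)[:,:2];C=Q.mean(0);print(np.round(Q,4).tolist(),C,np.degrees(np.arctan2(*(Q-C).T[::-1])))
c=onz('scene',[np.array([690,210])/4+[130,140]],.095);print('dishC',c)
E
```

```text
[[0.5443, -0.2509], [0.513, -0.17], [0.4253, -0.176], [0.4028, -0.2606], [0.4763, -0.3076]] [ 0.47233768 -0.23301126] [ -13.95644955   57.18378299  129.49744797 -158.33440839  -86.96105879]
dishC [[0.43946559 0.10438255 0.095     ]]
```

Request:
send_rows(dr=[[0,0,0],[0,0,0],[0,0,0],[0,0,0],[0,0,0],[0,0,0],[0,0,0],[0,0,0]], xyz=[[-0.3,0.3,1],[-0.3,0.3,2],[-0.3,0.3,3],[-0.3,0.3,4],[-0.3,0.3,4.4],[-0.3,0.3,4.7],[-0.3,0.3,4.7],[-0.3,0.3,4.7]], jaw=[30,30,30,30,30,30,30,30])

```text
time_s: 16.35
eef_pos: [0.4223, -0.1777, 0.0878]
eef_rot: [0.0, 0.73, 0.683, 0.0]
wrist_force: [0.5, 0.0, 0.1]
opening: 0.541
grasp_force: 61.8
```

```bash
python3 - <<'E'
from h import *
st()
E
```

```text
t16.35 pos [ 0.4223 -0.1777  0.0878] toolx [ 0.067  0.998 -0.   ] tooly [ 0.998 -0.067  0.001] q [-0.66  0.15  2.02  0.    0.98 -0.59] F [0.5 0.  0.1] open 0.541 g 61.8
```

Request:
send_rows(dr=[[0,0,0],[0,0,0],[0,0,0],[0,0,0],[0,0,0],[0,0,0],[0,0,0],[0,0,0]], xyz=[[0.1,-0.1,0.1],[0.1,-0.1,0.2],[0.1,-0.1,0.25],[0.1,-0.1,0.25],[0.1,-0.1,0.25],[0.1,-0.1,0.25],[0.1,-0.1,0.25],[0.1,-0.1,0.25]], jaw=[30,30,30,30,66,70,70,70])

```text
time_s: 17.35
eef_pos: [0.4212, -0.1765, 0.085]
eef_rot: [0.0, 0.73, 0.683, 0.0]
wrist_force: [0.6, -0.2, -0.2]
opening: 0.698
grasp_force: 0.0
```

```bash
python3 - <<'E'
from h import *
st()
E
```

```text
t17.35 pos [ 0.4212 -0.1765  0.085 ] toolx [ 0.067  0.998 -0.   ] tooly [ 0.998 -0.067  0.   ] q [-0.66  0.15  2.02  0.    0.97 -0.59] F [ 0.6 -0.2 -0.2] open 0.698 g 0.0
```

Request:
send_rows(dr=[[0,0,0],[0,0,0],[0,0,0],[0,0,0],[0,0,0],[0,0,0],[0,0,0],[0,0,0]], xyz=[[0,0,-1],[0,0,-3],[0,0,-6],[0,0,-10],[4,0,-11],[10,0,-11],[16,0,-11],[20,0,-11]], jaw=[70,70,70,70,78,78,78,78])

```text
time_s: 18.35
eef_pos: [0.4343, 0.0253, 0.1959]
eef_rot: [0.0, 0.73, 0.684, 0.0]
wrist_force: [0.1, 0.7, -0.7]
opening: 0.778
grasp_force: 0.0
```

```bash
python3 - <<'E'
from h import *
st();im,d=dishes(z=.099,fn='top4.png');print(*d,sep='\n')
for p,_,_ in d: print(p,onz('top',[p],.078)[0,:2])
cv2.imwrite('pics/c5.png',cv2.resize(im[165:300,120:420],(800,360),interpolation=cv2.INTER_CUBIC))
E
```

```text
t18.35 pos [0.4343 0.0253 0.1959] toolx [0.065 0.998 0.   ] tooly [ 0.998 -0.065  0.001] q [-0.22 -0.08  2.    0.    1.23 -0.15] F [ 0.1  0.7 -0.7] open 0.778 g 0.0
([173.7, 250.6], 229, [0.4038, 0.2648])
([233.3, 245.4], 49, [0.4238, 0.0957])
([324.8, 250.0], 214, [0.4181, -0.1675])
[173.7, 250.6] [0.40519021 0.26863698]
[233.3, 245.4] [0.42527584 0.09701521]
[324.8, 250.0] [ 0.4196477  -0.16997512]
```

View pics/c5.png

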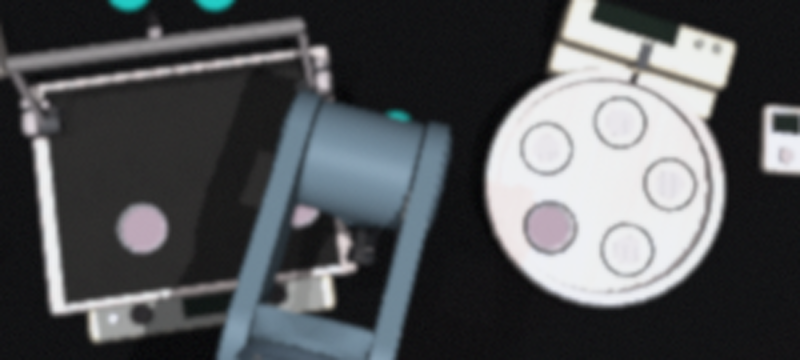

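Dish B is seated concentric in recess 2 at crop (550,227). Dish C (299,~205) is partly hidden by the arm, and A is at (142,229). Next is C.

```bash
python3 - <<'E'
from h import *
go([.438,.1030,.105],np.radians(-3.7))
E
```

```text
shift [ 7.43 -0.09  9.1 ]  dz_turn(units) 0.00 (alt -30.00)
```

Request:
send_rows(dr=[[0,0,0],[0,0,0],[0,0,0],[0,0,0],[0,0,0],[0,0,0],[0,0,0],[0,0,0]], xyz=[[4,0,1],[7.4,-0.1,3],[7.4,-0.1,5.5],[7.4,-0.1,8],[7.4,-0.1,9.2],[7.4,-0.1,9.2],[7.4,-0.1,9.2],[7.4,-0.1,9.2]], jaw=[78,78,78,78,78,78,30,30])

```text
time_s: 19.4
eef_pos: [0.4396, 0.0968, 0.1047]
eef_rot: [0.001, 0.73, 0.683, 0.001]
wrist_force: [-1.5, -1.3, 5.1]
opening: 0.549
grasp_force: 61.6
```

```bash
python3 - <<'E'
from h import *
st()
E
```

```text
t19.40 pos [0.4396 0.0968 0.1047] toolx [ 0.067  0.998 -0.   ] tooly [ 0.998 -0.067  0.002] q [-0.05  0.1   2.03 -0.    1.01  0.02] F [-1.5 -1.3  5.1] open 0.549 g 61.6
```

The TCP is about 6 mm off the dish centre along the pads because of arm lag at the start of the call. I'll re-centre before lifting.

Request:
send_rows(dr=[[0,0,0],[0,0,0],[0,0,0],[0,0,0],[0,0,0],[0,0,0],[0,0,0],[0,0,0]], xyz=[[0,0,0],[0,0,0],[0.3,0,0],[0.6,0,0],[0.6,0,0],[0.6,0,0],[0.6,0,0],[0.6,0,0]], jaw=[72,72,72,72,72,30,30,30])

```text
time_s: 20.4
eef_pos: [0.439, 0.1031, 0.1036]
eef_rot: [0.0, 0.73, 0.683, 0.0]
wrist_force: [-1.9, 0.3, 4.7]
opening: 0.551
grasp_force: 62.0
```

```bash
python3 - <<'E'
from h import *
st(); im=snap('scene'); cv2.imwrite('pics/s3.png',cv2.resize(im[140:250,230:410],(800,490),interpolation=cv2.INTER_CUBIC))
E
```

```text
t20.40 pos [0.439  0.1031 0.1036] toolx [0.067 0.998 0.   ] tooly [ 0.998 -0.067  0.   ] q [-0.03  0.1   2.03  0.    1.01  0.03] F [-1.9  0.3  4.7] open 0.551 g 62.0
```

View pics/s3.png

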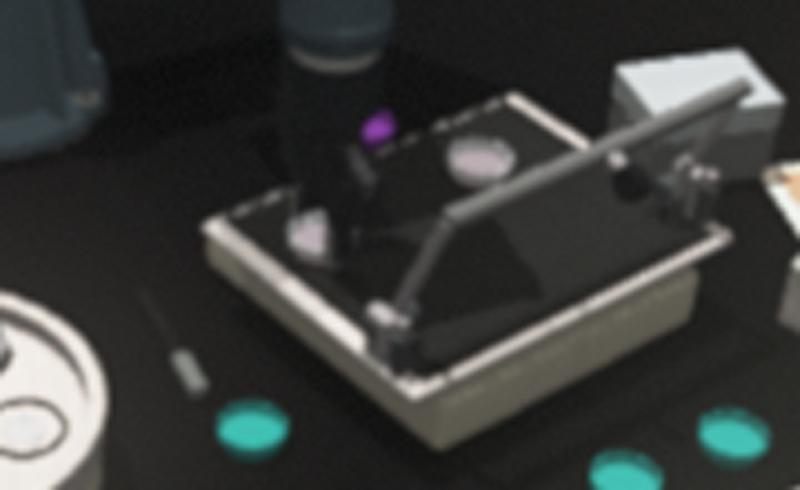

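C is held at crop (310,235). Lifting it and moving above recess 1.

Request:
send_rows(dr=[[0,0,0],[0,0,0],[0,0,0],[0,0,0],[0,0,0],[0,0,0],[0,0,0],[0,0,0]], xyz=[[0,0,-2],[-1,0.5,-4.5],[-5,2,-6],[-10,4,-6],[-15,5.5,-6],[-20,7,-6],[-24,8.2,-5],[-26.8,8.9,-4]], jaw=[30,30,30,30,30,30,30,30])

```text
time_s: 21.45
eef_pos: [0.51, -0.1725, 0.1427]
eef_rot: [0.0, 0.731, 0.683, 0.0]
wrist_force: [0.1, 0.2, 0.2]
opening: 0.548
grasp_force: 61.9
```

Request:
send_rows(dr=[[0,0,0],[0,0,0],[0,0,0],[0,0,0],[0,0,0],[0,0,0],[0,0,0],[0,0,0]], xyz=[[0,0,0],[0,0,0],[0,0,0.5],[0,0,1],[0,0,1.5],[0,0,2],[0,0,2],[0,0,2]], jaw=[30,30,30,30,30,30,30,30])

```text
time_s: 22.45
eef_pos: [0.5098, -0.1704, 0.123]
eef_rot: [0.0, 0.73, 0.683, -0.0]
wrist_force: [-0.5, -0.8, -0.7]
opening: 0.548
grasp_force: 61.9
```

```bash
python3 - <<'E'
from h import *
st();go([.5094,-.1705,.0855],np.radians(-3.7))
E
```

```text
t22.45 pos [ 0.5098 -0.1704  0.123 ] toolx [ 0.067  0.998 -0.   ] tooly [ 0.998 -0.067  0.   ] q [-0.54  0.25  1.8  -0.    1.09 -0.48] F [-0.5 -0.8 -0.7] open 0.548 g 61.9
shift [-0.01 -0.04  3.75]  dz_turn(units) -0.02 (alt 29.98)
```

Request:
send_rows(dr=[[0,0,0],[0,0,0],[0,0,0],[0,0,0],[0,0,0],[0,0,0],[0,0,0],[0,0,0]], xyz=[[0,0,1],[0,0,2],[0,0,3],[0,0,3.5],[0,0,3.8],[0,0,3.95],[0,0,3.95],[0,0,3.95]], jaw=[30,30,30,30,30,30,30,30])

```text
time_s: 23.45
eef_pos: [0.5099, -0.1705, 0.0838]
eef_rot: [0.0, 0.73, 0.683, 0.0]
wrist_force: [-0.2, -0.1, -0.4]
opening: 0.546
grasp_force: 61.9
```

Request:
send_rows(dr=[[0,0,0],[0,0,0],[0,0,0],[0,0,0],[0,0,0],[0,0,0],[0,0,0],[0,0,0]], xyz=[[0,0,0],[0,0,0],[0,0,0],[0,0,0],[0,0,-2],[0,0,-5],[0,0,-8],[3,0,-10]], jaw=[66,70,70,70,70,72,78,78])

```text
time_s: 24.45
eef_pos: [0.5124, -0.1418, 0.1853]
eef_rot: [0.001, 0.731, 0.682, 0.0]
wrist_force: [0.6, 1.0, -0.1]
opening: 0.778
grasp_force: 0.0
```

Request:
send_rows(dr=[[0,0,0],[0,0,0],[0,0,0],[0,0,0],[0,0,0],[0,0,0],[0,0,0],[0,0,0]], xyz=[[4,-0.5,0],[9,-1.5,0],[14,-3,0],[19,-4.5,0],[23,-5.5,0],[25,-6,0],[25,-6,0],[25,-6,0]], jaw=[78,78,78,78,78,78,78,78])

```text
time_s: 25.45
eef_pos: [0.4687, 0.1125, 0.1835]
eef_rot: [0.0, 0.73, 0.683, -0.0]
wrist_force: [0.5, -0.2, -0.4]
opening: 0.779
grasp_force: 0.0
```

```bash
python3 - <<'E'
from h import *
st();im,d=dishes(z=.099,fn='top5.png');print(*d,sep='\n')
cv2.imwrite('pics/c6.png',cv2.resize(im[165:300,120:420],(800,360),interpolation=cv2.INTER_CUBIC))
E
```

```text
t25.45 pos [0.4687 0.1125 0.1835] toolx [ 0.067  0.998 -0.   ] tooly [ 0.998 -0.067  0.   ] q [-0.01  0.05  1.9  -0.    1.2   0.06] F [ 0.5 -0.2 -0.4] open 0.779 g 0.0
([324.5, 221.2], 207, [0.5016, -0.1656])
([171.1, 250.2], 139, [0.4048, 0.2722])
([325.1, 250.0], 213, [0.4182, -0.1684])
```

View pics/c6.png

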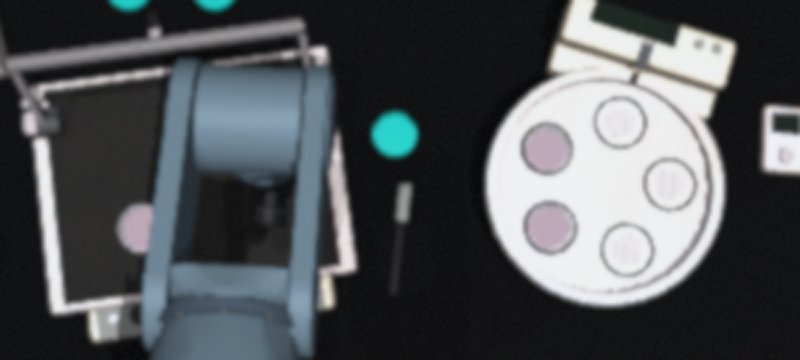

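Dishes B and C sit concentric in recesses 2 and 1 at crop (550,227) and (547,149). Dish A is unchanged at (142,229). Fetching it.

```bash
python3 - <<'E'
from h import *
go([.4055,.2645,.1045],np.radians(-3.7))
E
```

```text
shift [14.76 -7.34  7.9 ]  dz_turn(units) -0.03 (alt 29.97)
```

Request:
send_rows(dr=[[0,0,0],[0,0,0],[0,0,0],[0,0,0],[0,0,0],[0,0,0],[0,0,0],[0,0,0]], xyz=[[4,-2,0],[9,-4.5,0],[13,-6.5,0],[14.8,-7.3,1],[14.8,-7.3,3],[14.8,-7.3,5.5],[14.8,-7.3,7.4],[14.8,-7.3,7.9]], jaw=[78,78,78,78,78,78,78,78])

```text
time_s: 26.5
eef_pos: [0.4052, 0.2645, 0.1033]
eef_rot: [-0.0, 0.731, 0.683, -0.001]
wrist_force: [-0.3, -0.1, 0.4]
opening: 0.778
grasp_force: 0.0
```

Request:
send_rows(dr=[[0,0,0],[0,0,0],[0,0,0],[0,0,0],[0,0,0],[0,0,0],[0,0,0],[0,0,0]], xyz=[[0,0,0],[0,0,0],[0,0,0],[0,0,0],[0,0,0],[0,0,0],[0,0,0],[0,0,0]], jaw=[78,78,78,30,30,30,30,30])

```text
time_s: 27.5
eef_pos: [0.4061, 0.2658, 0.1055]
eef_rot: [0.0, 0.73, 0.683, 0.001]
wrist_force: [-2.2, -0.6, 5.8]
opening: 0.547
grasp_force: 61.8
```

```bash
python3 - <<'E'
from h import *
st();go([.4735,-.3086,.14],np.radians(-3.7))
E
```

```text
t27.50 pos [0.4061 0.2658 0.1055] toolx [0.066 0.998 0.   ] tooly [ 0.998 -0.066  0.001] q [ 0.33  0.17  1.94 -0.    1.02  0.4 ] F [-2.2 -0.6  5.8] open 0.547 g 61.8
shift [-56.86  10.54  -3.46]  dz_turn(units) -0.02 (alt 29.98)
```

Request:
send_rows(dr=[[0,0,0],[0,0,0],[0,0,0],[0,0,0],[0,0,0],[0,0,0],[0,0,0],[0,0,0]], xyz=[[0,0,-2],[-1,0.2,-5],[-5,0.9,-8],[-10,1.8,-9],[-15,2.8,-9],[-20,3.7,-9],[-25,4.6,-9],[-30,5.5,-9]], jaw=[30,30,30,30,30,30,30,30])

```text
time_s: 28.5
eef_pos: [0.4404, -0.039, 0.1948]
eef_rot: [0.0, 0.73, 0.683, 0.0]
wrist_force: [1.0, -0.2, 0.4]
opening: 0.549
grasp_force: 61.9
```

Request:
send_rows(dr=[[0,0,0],[0,0,0],[0,0,0],[0,0,0],[0,0,0],[0,0,0],[0,0,0],[0,0,0]], xyz=[[-5,0.9,0],[-10,1.8,0],[-15,2.8,0],[-20,3.8,0],[-24,4.6,1],[-26.7,5,3],[-26.7,5,4.5],[-26.7,5,6]], jaw=[30,30,30,30,30,30,30,30])

```text
time_s: 29.5
eef_pos: [0.4723, -0.3063, 0.1335]
eef_rot: [-0.001, 0.73, 0.683, 0.0]
wrist_force: [-0.0, 0.8, -0.1]
opening: 0.549
grasp_force: 61.9
```

Request:
send_rows(dr=[[0,0,0],[0,0,0],[0,0,0],[0,0,0],[0,0,0],[0,0,0],[0,0,0],[0,0,0]], xyz=[[0,0,0],[0,0,0],[0,0,0],[0,0,0],[0,0,0],[0,0,0],[0,0,0],[0,0,0]], jaw=[30,30,30,30,30,30,30,30])

```text
time_s: 30.5
eef_pos: [0.4725, -0.3072, 0.1345]
eef_rot: [-0.0, 0.73, 0.683, 0.0]
wrist_force: [-0.6, -0.3, -1.2]
opening: 0.55
grasp_force: 61.9
```

```bash
python3 - <<'E'
from h import *
st();go([.4735,-.3077,.0845],np.radians(-3.7))
E
```

```text
t30.50 pos [ 0.4725 -0.3072  0.1345] toolx [0.067 0.998 0.   ] tooly [ 0.998 -0.067 -0.   ] q [-0.79  0.29  1.73  0.    1.12 -0.72] F [-0.6 -0.3 -1.2] open 0.550 g 61.9
shift [-0.04  0.1   5.  ]  dz_turn(units) -0.02 (alt 29.98)
```

Request:
send_rows(dr=[[0,0,0],[0,0,0],[0,0,0],[0,0,0],[0,0,0],[0,0,0],[0,0,0],[0,0,0]], xyz=[[0,0.1,1.2],[0,0.1,2.4],[0,0.1,3.6],[0,0.1,4.3],[0,0.1,4.7],[0,0.1,4.95],[0,0.1,4.95],[0,0.1,4.95]], jaw=[30,30,30,30,30,30,30,30])

```text
time_s: 31.5
eef_pos: [0.4737, -0.3074, 0.0854]
eef_rot: [0.0, 0.73, 0.683, -0.0]
wrist_force: [0.1, -0.3, -0.8]
opening: 0.546
grasp_force: 61.9
```

Request:
send_rows(dr=[[0,0,0],[0,0,0],[0,0,0],[0,0,0],[0,0,0],[0,0,0],[0,0,0],[0,0,0]], xyz=[[0,0,0],[0,0,0],[0,0,0],[0,0,0],[0,0,-2],[0,0,-5],[0,0,-9],[0,0,-14]], jaw=[66,70,70,70,70,70,70,60])

```text
time_s: 32.5
eef_pos: [0.4729, -0.3067, 0.2253]
eef_rot: [-0.001, 0.73, 0.683, -0.0]
wrist_force: [0.6, -0.4, 0.3]
opening: 0.602
grasp_force: 0.0
```

Request:
send_rows(dr=[[0,0,-1],[0,0,-2],[0,0,-3],[0,0,-4],[0,0,-5],[0,0,-6],[0,0,-7],[0,0,-8]], xyz=[[5,-1,-2],[10,-2,-4],[15,-3,-6],[20,-4,-6],[25,-5,-6],[30,-6,-6],[32,-7,-6],[32,-7,-6]], jaw=[50,50,50,50,50,50,50,50])

```text
time_s: 33.5
eef_pos: [0.4243, 0.0184, 0.2851]
eef_rot: [0.0, 0.386, 0.922, 0.0]
wrist_force: [0.0, -0.6, 0.4]
opening: 0.502
grasp_force: 0.0
```

```bash
python3 - <<'E'
from h import *
st();im,d=dishes(z=.099,fn='top6.png');print(*d,sep='\n')
a=cv2.resize(im[165:300,120:420],(800,360),interpolation=cv2.INTER_CUBIC)
s=snap('scene');b=cv2.resize(s[190:290,150:270],(288,240),interpolation=cv2.INTER_CUBIC)
b=np.hstack([b,cv2.resize(s[140:250,250:410],(349,240),interpolation=cv2.INTER_CUBIC),np.zeros((240,163,3),np.uint8)])
cv2.imwrite('pics/c7.png',np.vstack([a,b]))
E
```

```text
t33.50 pos [0.4243 0.0184 0.2851] toolx [-0.702  0.713 -0.   ] tooly [0.713 0.702 0.   ] q [-0.24 -0.21  1.92  0.    1.43 -1.02] F [ 0.  -0.6  0.4] open 0.502 g 0.0
([324.6, 221.3], 205, [0.5014, -0.1657])
([370.2, 233.3], 207, [0.4702, -0.2987])
([324.8, 249.9], 214, [0.4183, -0.1675])
```

View pics/c7.png

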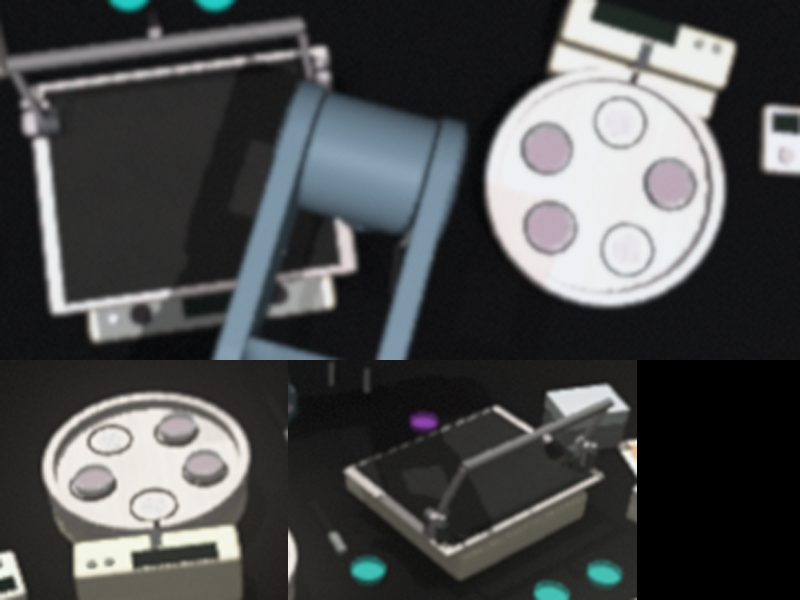

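All three dishes are seated in recesses 1, 2 and 4, the mark is at the wedge, and the shaker is empty. The bar is fully open, with its tab at top crop (154,30) and scene crop (553,450). I'll locate the tab from both views.

```bash
python3 - <<'E'
from h import *
a=np.array([154,28])*[300/800,135/360]+[120,165];b=np.array([553-288,450-360])*[160/349,110/240]+[250,140]
print(a,b)
o1,d1=ray('top',[a]);o2,d2=ray('scene',[b]);d1=d1[0];d2=d2[0]
s=np.linalg.lstsq(np.c_[d1,-d2],o2-o1,rcond=None)[0];print(o1+s[0]*d1,o2+s[1]*d2)
print(onz('top',[a],.21))
th=np.radians(10.3);c=np.array([.4615,.2195]);u=np.array([np.cos(th),np.sin(th)])
for q in(1.75,1.85,1.95):
    P=c+u*(75-120*np.cos(q)+30*np.sin(q))/1000;print(q,P,.107+.12*np.sin(q)+.03*np.cos(q),proj('top',[[*P,.107+.12*np.sin(q)+.03*np.cos(q)]]),proj('scene',[[*P,.107+.12*np.sin(q)+.03*np.cos(q)]]))
go([.606,.2455,.29],np.radians(100.3))
E
```

```text
[177.75 175.5 ] [371.48997135 181.25      ]
[0.6010555  0.24693242 0.19973337] [0.60331629 0.25066262 0.20092405]
[[0.59881311 0.24501438 0.21      ]]
1.75 [0.58538008 0.24201283] 0.21973093195538765 [[177.95225828 179.65926353]] [[366.64477446 173.89333319]]
1.85 [0.5962028  0.24397965] 0.21408531695230057 [[177.81486815 176.12959974]] [[368.97554462 177.05720878]]
1.95 [0.60641691 0.24583587] 0.2073697408599257 [[177.77656293 172.94904604]] [[371.11870491 180.42941993]]
shift [ 3.69 28.91 -0.48]  dz_turn(units) -9.33 (alt 20.67)
```

Request:
send_rows(dr=[[0,0,-1.3],[0,0,-2.6],[0,0,-3.9],[0,0,-5.2],[0,0,-6.5],[0,0,-7.8],[0,0,-9.3],[0,0,-9.3]], xyz=[[0.5,4.5,0],[1,9,0],[1.6,13.5,0],[2.2,18,0],[2.8,22.5,0],[3.4,27,0],[3.6,28.8,0],[3.6,28.8,0]], jaw=[60,60,60,60,60,60,60,60])

```text
time_s: 34.6
eef_pos: [0.6069, 0.2436, 0.2841]
eef_rot: [-0.001, -0.086, 0.996, -0.0]
wrist_force: [0.7, -0.3, -0.4]
opening: 0.602
grasp_force: 0.0
```

Request:
send_rows(dr=[[0,0,0],[0,0,0],[0,0,0],[0,0,0],[0,0,0],[0,0,0],[0,0,0],[0,0,0]], xyz=[[0,0,0],[0,0,0],[0,0,0],[0,0,0],[0,0,0],[0,0,0],[0,0,0],[0,0,0]], jaw=[60,60,60,60,60,60,60,60])

```text
time_s: 35.6
eef_pos: [0.6064, 0.2433, 0.285]
eef_rot: [-0.0, -0.087, 0.996, -0.0]
wrist_force: [-0.1, -1.1, 0.3]
opening: 0.606
grasp_force: 0.0
```

```bash
python3 - <<'E'
from h import *
st();go([.604,.2465,.211],np.radians(100.3))
E
```

```text
t35.60 pos [0.6064 0.2433 0.285 ] toolx [-0.985 -0.173  0.   ] tooly [-0.173  0.985 -0.   ] q [ 0.2   0.33  1.36 -0.    1.46 -1.54] F [-0.1 -1.1  0.3] open 0.606 g 0.0
shift [0.18 0.36 7.4 ]  dz_turn(units) -0.05 (alt 29.95)
```

Request:
send_rows(dr=[[0,0,0],[0,0,0],[0,0,0],[0,0,0],[0,0,0],[0,0,0],[0,0,0],[0,0,0]], xyz=[[0.1,0.3,1.5],[0.1,0.3,3],[0.1,0.3,4.5],[0.1,0.3,6],[0.1,0.3,7.3],[0.1,0.3,7.3],[0.1,0.3,7.3],[0.1,0.3,7.3]], jaw=[60,60,60,60,60,60,0,0])

```text
time_s: 36.6
eef_pos: [0.6054, 0.2461, 0.2129]
eef_rot: [0.001, -0.087, 0.996, 0.0]
wrist_force: [0.6, 0.1, -0.8]
opening: 0.179
grasp_force: 0.0
```

```bash
python3 - <<'E'
from h import *
st()
f=lambda q:np.array([75-120*np.cos(q)+30*np.sin(q),107+120*np.sin(q)+30*np.cos(q)])
for q in np.arange(1.8,-.01,-.15): print(round(q,2),np.round((f(q)-f(1.95))/10*[-1,-1],2))
E
```

```text
t36.60 pos [0.6054 0.2461 0.2129] toolx [-0.985 -0.173 -0.002] tooly [-0.173  0.985  0.   ] q [ 0.2   0.38  1.43 -0.    1.33 -1.54] F [ 0.6  0.1 -0.8] open 0.179 g 0.0
1.8 [ 1.58 -0.97]
1.65 [ 3.29 -1.69]
1.5 [ 5.09 -2.15]
1.35 [ 6.93 -2.33]
1.2 [ 8.78 -2.23]
1.05 [10.6  -1.86]
0.9 [12.34 -1.23]
0.75 [13.96 -0.34]
0.6 [15.44  0.79]
0.45 [16.73  2.12]
0.3 [17.81  3.62]
0.15 [18.65  5.28]
0.0 [19.23  7.04]
```

Still closing. I'll let it finish the pinch.

Request:
send_rows(dr=[[0,0,0],[0,0,0],[0,0,0],[0,0,0],[0,0,0],[0,0,0],[0,0,0],[0,0,0]], xyz=[[0,0,0],[0,0,0],[0,0,0],[0,0,0],[0,0,0],[0,0,0],[0,0,0],[0,0,0]], jaw=[0,0,0,0,0,0,0,0])

```text
time_s: 37.6
eef_pos: [0.6056, 0.2454, 0.2131]
eef_rot: [0.001, -0.087, 0.996, -0.0]
wrist_force: [-0.9, -4.3, 5.9]
opening: 0.129
grasp_force: 59.5
```

Request:
send_rows(dr=[[0,0,0],[0,0,0],[0,0,0],[0,0,0],[0,0,0],[0,0,0],[0,0,0],[0,0,0]], xyz=[[1.58,0,-0.97],[3.29,0,-1.69],[5.09,0,-2.15],[6.93,0,-2.33],[8.78,0,-2.23],[10.6,0,-1.86],[12.34,0,-1.23],[13.96,0,-0.34]], jaw=[0,0,0,0,0,0,0,0])

```text
time_s: 38.6
eef_pos: [0.4715, 0.2222, 0.2154]
eef_rot: [0.006, -0.087, 0.996, 0.001]
wrist_force: [24.4, 2.4, -18.4]
opening: 0.123
grasp_force: 85.7
```

Request:
send_rows(dr=[[0,0,0],[0,0,0],[0,0,0],[0,0,0],[0,0,0],[0,0,0],[0,0,0],[0,0,0]], xyz=[[1,0,0.7],[1.9,0,1.5],[2.7,0,2.4],[3.4,0,3.4],[4,0,4.4],[4.5,0,5.3],[4.7,0,5.7],[4.7,0,5.7]], jaw=[0,0,0,0,0,0,0,0])

```text
time_s: 39.6
eef_pos: [0.4206, 0.2135, 0.1576]
eef_rot: [-0.001, -0.087, 0.996, -0.0]
wrist_force: [0.4, -3.7, -4.8]
opening: 0.124
grasp_force: 78.2
```

```bash
python3 - <<'E'
from h import *
st()
E
```

```text
t39.60 pos [0.4206 0.2135 0.1576] toolx [-0.985 -0.173  0.002] tooly [-0.173  0.985 -0.   ] q [ 0.22  0.06  1.94 -0.    1.14 -1.53] F [ 0.4 -3.7 -4.8] open 0.124 g 78.2
```

Request:
send_rows(dr=[[0,0,0],[0,0,0],[0,0,0],[0,0,0],[0,0,0],[0,0,0],[0,0,0],[0,0,0]], xyz=[[0.2,0,0.6],[0.4,0,1.2],[0.4,0,1.6],[0.4,0,1.6],[0.4,0,1.6],[0.4,0,1.6],[0.4,0,1.6],[0.4,0,1.6]], jaw=[0,0,0,0,60,60,60,60])

```text
time_s: 40.6
eef_pos: [0.4174, 0.2132, 0.1426]
eef_rot: [0.0, -0.087, 0.996, 0.0]
wrist_force: [0.4, 0.6, 0.1]
opening: 0.597
grasp_force: 0.0
```

Request:
send_rows(dr=[[0,0,0],[0,0,0],[0,0,0],[0,0,0],[0,0,0],[0,0,0],[0,0,0],[0,0,0]], xyz=[[0,0,0],[0,0,-2],[0,0,-5],[0,0,-9],[0,0,-13],[4,-5,-15],[6,-10,-15],[6,-15,-15]], jaw=[60,60,60,60,60,60,60,60])

```text
time_s: 41.6
eef_pos: [0.3833, 0.0538, 0.293]
eef_rot: [0.001, -0.088, 0.996, -0.0]
wrist_force: [0.5, 0.6, 0.9]
opening: 0.6
grasp_force: 0.0
```

Request:
send_rows(dr=[[0,0,0],[0,0,0],[0,0,0],[0,0,0],[0,0,0],[0,0,0],[0,0,0],[0,0,0]], xyz=[[0,-3,0],[0,-3,0],[0,-3,0],[0,-3,0],[0,-3,0],[0,-3,0],[0,-3,0],[0,-3,0]], jaw=[60,60,60,60,60,60,60,60])

```text
time_s: 42.6
eef_pos: [0.3893, 0.0254, 0.2924]
eef_rot: [-0.0, -0.087, 0.996, 0.0]
wrist_force: [-0.3, -0.5, 0.4]
opening: 0.601
grasp_force: 0.0
```

```bash
python3 - <<'E'
from h import *
st();im,d=dishes(fn='top7.png');print(*d,sep='\n')
a=cv2.resize(im[165:300,120:420],(800,360),interpolation=cv2.INTER_CUBIC)
s=snap('scene');b=cv2.resize(s[190:290,150:270],(288,240),interpolation=cv2.INTER_CUBIC)
b=np.hstack([b,cv2.resize(s[140:250,250:410],(349,240),interpolation=cv2.INTER_CUBIC),np.zeros((240,163,3),np.uint8)])
cv2.imwrite('pics/c8.png',np.vstack([a,b]))
E
```

```text
t42.60 pos [0.3893 0.0254 0.2924] toolx [-0.985 -0.173  0.   ] tooly [-0.173  0.985  0.   ] q [-0.24 -0.3   1.98 -0.    1.46 -1.99] F [-0.3 -0.5  0.4] open 0.601 g 0.0
([324.6, 221.1], 201, [0.5019, -0.1658])
([370.1, 233.4], 199, [0.47, -0.2984])
([324.9, 250.0], 218, [0.4181, -0.1679])
```

View pics/c8.png

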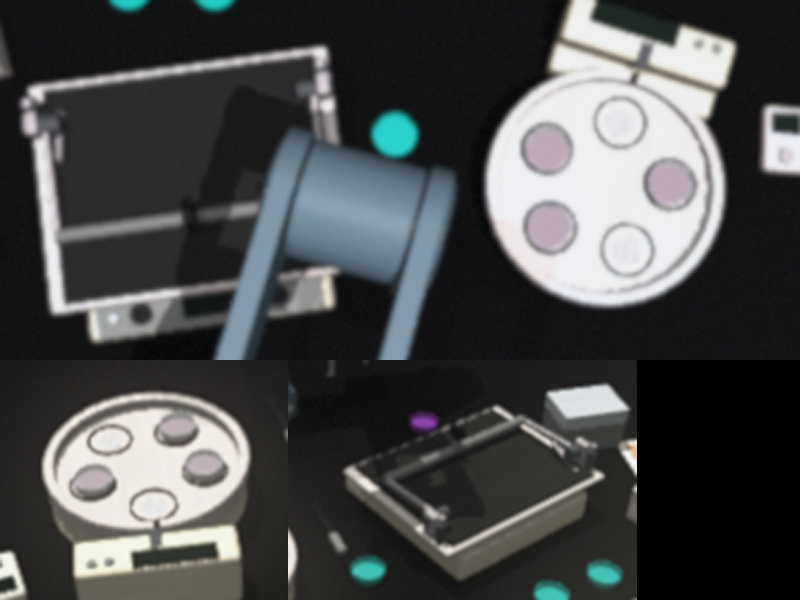

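The bar is shut over the empty shaker, the three pink dishes lie in their recesses, the mark is at the pointer, and the gripper is free. Handing in.

```bash
python3 -c "
from bench import ctrl
print(ctrl.hand_in())"
```

```text
the job is handed in; nothing more can be done
None
```

I handed the job in with all three dishes in recesses 1, 2 and 4, the mark at the pointer and the bar shut over the empty shaker; the last pictures show this, but the hand-in gave no verdict.

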